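# Unhitch the bench pin from its ball mount

### The arm

A 7-joint arm with a two-finger parallel gripper is mounted at the origin on the work surface. World frame = base frame: x ahead of the robot, y to its left, z up, the work surface at z = 0. Lengths are in m, angles in rad, forces in N, time in s.
With the tool pointing down it reaches from about 0.4 to 0.875 m from the base axis. Payload 6.5 kg.
Tool frame: the origin (TCP) lies midway between the tips of the shut fingers; the grasp point (between the pads) lies 19 mm behind it; z points along the fingers, x is the direction in which the jaws open and shut, and the axes are right-handed (so a half turn about z gives the same grasp; the last joint's range is limited). The gripper opens to 88 mm and grips with 3 to 60 N. Pads are 18 mm wide; open, the fingers measure 123 mm over their backs; the gripper's body (75 mm by 187 mm) begins 45 mm behind the grasp point.
Start: joints at [1.137, 0.536, -0.004, 1.538, 0.003, 1.067, -0.071], TCP at [0.234, -0.607, 0.239] pointing down, gripper open.
Joint ranges: [-2.7, 2.7], [-0.37, 2.16], [-1.27, 1.26], [0.24, 2.4], [-1.31, 4.45], [0.19, 1.91], [-2.76, 2.76]. Speed limits (rad/s): [2.39, 2.39, 3.14, 3.14, 3.14, 3.14, 3.14].

### API

Orientations are given as a rotation vector (axis times angle).
In Python, from workcell import robot, vision gives the robot as it stands.
- The arm moves only by the shell command python3 -m pendant 'ROWS' [OPENING] [FORCE]. ROWS is text: rows parted by semicolons, each of 4 numbers parted by spaces: the shift along the world's x, y, z normalised to -1 to 1, where 1 is 4 cm, then the turn about the world's z normalised to -1 to 1, where 1 is 0.08 rad. A call has 1 to 5 rows; each row shifts and turns the commanded pose from where the row before left it; what a row does not reach is not made up. A row lasts 1/10 s, in which the tool goes at most 50 mm and 8.59 degrees, less where a joint would pass 70% of its speed; a pose out of reach is approached as far as the arm can. A call with a number of a shift or a turn outside -1 to 1 is refused whole. A call with a gripper value outside its range is refused whole. OPENING is the closure, from -1 (fully open) to 1 (shut), set as the call begins (- or left out, the last holds). The fingers move at their own pace and stop on an object; FORCE is the grip in N (left out, the last holds). Time passes only in rows, so rows that do not move let the fingers close. It gives the time, the measured TCP pose, the force and the opening at its end, in the units of the state.
- robot.read_state(): the state, without advancing time (a new reading comes with each control period).
- vision.camera(name): name is "scene" or "top" or "wrist"; returns (picture, depth): 400x640x3 uint8, blue, green, red; 400x640 float32, m along the optical axis (not along the pixel's ray), 0 where there is no reading.
- vision.calibration(name): a dict with "K" (3x3 intrinsics, pixels), "world_to_cam" (4x4, takes a point from world to camera coordinates); the wrist camera has in their place "tool_from_camera" (4x4, takes a point from camera to tool coordinates, whose origin is the TCP and whose axes are the tool frame's). Camera axes: x right, y down, z forward; pixel columns grow to the right and rows downward; lengths in m; the calibration is good to about 2 mm. The wrist camera is an equidistant fisheye: a pixel r from the principal point sees the ray r / f radians off the axis. A picture is of the moment at which its call begins: read the wrist's pose just before it. calibration takes no time and is no camera call.
- robot.close_job(): hands the job in, once; it reports no verdict.
The state is a dict: "t": time; "joint_positions": joint angles; "qd": joint speeds; "tau": joint torques, N m; "tcp_pos": TCP position; "ee_rot": TCP orientation; "wrist_force": force on the tool from outside, world axes, zero at the start; "torque": the same for the moment, N m; "opening": finger opening in m.
Only numpy, scipy, OpenCV 4.12 (cv2) and the standard library are available. Lean on these libraries where they do the work, as an engineer would, in place of code of your own. Each camera call takes 0.05 s, during which the arm holds its last target. There are 200 camera calls.

### The job

Take the jeweller's bench pin off its ball mount: pull the spring latch on top of the coupler sideways, all the way back, lift the coupler with its wooden pin off the ball, and hold it up level above the mount, about 10 cm higher than it sat. Finish while holding it there, still in the gripper; do not push the other things on the bench about.

Things in the scene. Friction and masses are not known exactly. Their poses are not given: they have to be found in the camera images.
- mount: Ball mount, screwed to the bench: dark base plate 185 x 75 x 12 mm, post, neck 12 mm thick, steel ball 30 mm in diameter (flat underside), its centre 85 mm above the bench. Origin on the bench below the ball; z up. A prop 80 mm along -x (60 mm wide, top 73 mm up, 8 mm cheeks) carries the pin. Yaw within 0.8 rad of the world's axes, so -x (the pin's end) points roughly to the robot.
- ball (a point): Centre of the mount's ball, 85 mm above the bench; axes as the mount's.
- coupler: Loose coupler (0.37 to 0.61 kg with its latch): hollow steel housing 43 x 43 x 36 mm, open below, over the ball; along its -x a pale wooden pin 48 mm wide, 16 mm thick, tip 148 mm from the origin. Origin at the ball's centre when seated, axes then as the mount's; housing's top 22 mm above it, lowest edge 14 mm below. Unlatched it lifts straight up, clear of the ball after 30 mm; 1.5 mm side play.
- latch (a joint): Dark spring latch sliding along the coupler's +y (m): 0 closed (bolt under the ball, the coupler cannot lift), 0.014 pulled to its stop; clear of the ball from about 0.009. Spring 3.5 N at first, 7 N at the stop; it shuts when let go. Once off the ball, the coupler itself slides up to 14 mm along its own +y towards the held tab, until the latch is closed.
- tab (a point): Centre of the latch's upright grip tab, a plain block 26 mm (coupler x) by 12 mm (coupler y), 40 mm high, on the latch's flat top plate; moves with the latch, axes as the coupler's. With the latch closed it is at x -13, y 0, z 48 mm in the coupler's frame (top 68, foot 28 mm above the ball's centre), about over the centre of mass, so the whole can be lifted and carried by it.
- jar_a: Clear round jar of stones, 60 mm across, 30 mm high, beside the mount; origin at the centre of its underside. Leave alone.
- jar_b: Clear round jar of stones, 52 mm across, 26 mm high, behind the mount; origin at the centre of its underside. Leave alone.
- stone_box: White flat stone box, 55 x 40 x 14 mm; origin at the centre of its underside. Leave alone.
- loupe: Round steel loupe, 36 mm across, 24 mm high, with its cover swung out 33 mm past it along its x; origin at the centre of the round part's underside. Leave alone.
- tweezers: Steel tweezers lying along their x, 128 mm long, 7 mm high; origin near the middle, on the bench. Leave alone.
- hammer: Small hammer, 240 mm long, lying at the left of the bench. Leave alone.
- file: Flat file with a wooden handle, 240 mm long, lying at the right of the bench. Leave alone.
There are look-alikes about, which are no part of the job. What is shaped like the mount but orange or turquoise is not meant. What is shaped like the coupler but turquoise is not meant.

How it is judged:
By the outcome, as a careful person would: the job done as asked, in the order asked, and still so for the second after the job is handed in, while the arm keeps its last pose, push and grip.
It also fails if it takes over 35 s, if anything falls off the work surface, if the arm or the gripper's body presses on something with over 40 N, if the wrist force passes 120 N, or if a joint passes its speed limit or range.

## Working session

There is one attempt and no reset: what is moved stays moved. The work goes in short steps, Python scripts to look and compute and a shell command to move; the robot and the scene stay as the last step left them, time stands still between calls to the robot, and variables do not carry over. Pictures are saved under pics/ and viewed, about 8 in all and at most 12, crops included, and the job is handed in when it is done.

```bash
mkdir -p pics; ls
python3 - <<'E'
from workcell import robot, vision
import cv2,numpy as np
print(robot.read_state())
for n in ("scene","top"):
    p,d=vision.camera(n); cv2.imwrite(f"pics/{n}0.png",p); np.save(f"pics/{n}0.npy",d); c=vision.calibration(n); print(n,c["K"],c["world_to_cam"])
E
```

```text
pics
{'t': 0.0, 'joint_positions': array([ 1.13679786,  0.53713859, -0.00443659,  1.53883847,  0.00262752,
        1.06730266, -0.07118792]), 'qd': array([ 1.42264102e-03, -1.50881095e-04, -9.62013271e-04, -8.18318881e-04,
        4.66529467e-04,  9.65651847e-05,  3.36485777e-05]), 'tau': array([ 3.37784777e-04, -5.70988154e+01,  9.91315059e-01, -2.51601309e+01,
       -5.61922544e-02,  1.80574169e-02,  2.08541519e-04]), 'tcp_pos': array([ 0.23347631, -0.60597895,  0.23787049]), 'ee_rot': array([-2.58961031e+00,  1.77717013e+00,  2.30093182e-03]), 'wrist_force': array([0.10542233, 0.2927215 , 0.28807879]), 'torque': array([-0.04409795, -0.02002611,  0.01050549]), 'opening': 0.08804580405521324}
scene [[492.81968398   0.         320.67005309]
 [  0.         492.81968398 191.08477893]
 [  0.           0.           1.        ]] [[-0.11207559  0.9934965   0.02009376  0.08366304]
 [ 0.75029603  0.097864   -0.65381841 -0.34724899]
 [-0.65153276 -0.05820082 -0.75638465  1.96888675]
 [ 0.          0.          0.          1.        ]]
top [[460.96520755   0.         317.39869942]
 [  0.         460.96520755 196.78937335]
 [  0.           0.           1.        ]] [[-0.00486873 -0.99998184 -0.00355233 -0.01287194]
 [-0.9927761   0.00525946 -0.11986644  0.5349297 ]
 [ 0.11988295  0.00294307 -0.99278367  1.29577254]
 [ 0.          0.          0.          1.        ]]
```

View pics/top0.png

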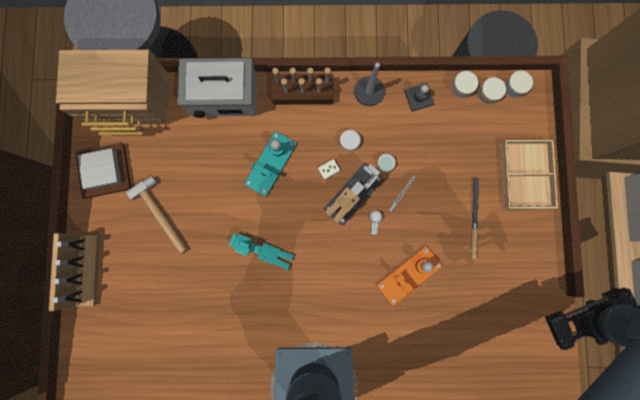

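View pics/scene0.png

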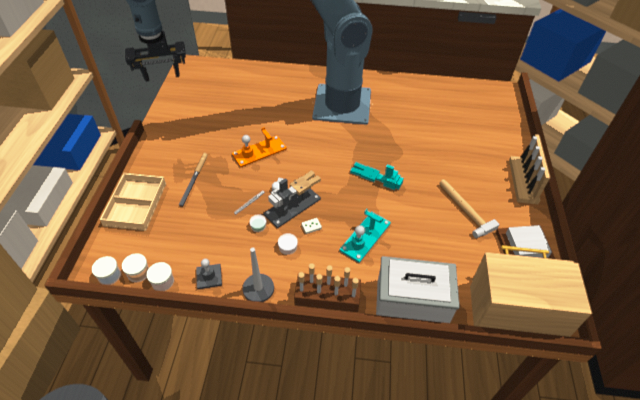

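Candidates in the top view are:
- the dark mount with steel coupler and pale pin at (352,193)
- the turquoise mount at (271,163)
- the turquoise coupler at (261,251)
- the orange mount at (410,275)
- a small dark stand at (420,97)

Only the first has the right colours and a wooden pin on it. I'll confirm it in a crop with rough points from the depth image.

```bash
cat > h.py <<'E'
import numpy as np,cv2
from workcell import robot,vision
def cloud(n,d,c=None):
    c=c or vision.calibration(n);K=c["K"];T=np.linalg.inv(c["world_to_cam"])
    v,u=np.indices(d.shape); P=np.stack([(u-K[0,2])/K[0,0]*d,(v-K[1,2])/K[1,1]*d,d],-1)
    return P@T[:3,:3].T+T[:3,3]
def proj(n,p):
    c=vision.calibration(n);q=c["world_to_cam"][:3,:3]@p+c["world_to_cam"][:3,3];q=c["K"]@q;return q[:2]/q[2]
E
python3 - <<'E'
from h import *
t=cv2.imread("pics/top0.png");s=cv2.imread("pics/scene0.png")
a=cv2.resize(t[145:245,310:430],None,fx=5,fy=5,interpolation=2);b=cv2.resize(s[160:240,240:340],None,fx=4,fy=4,interpolation=2)
im=np.zeros((500,600,3),np.uint8);im[:]=a;cv2.imwrite("pics/c1.png",im);cv2.imwrite("pics/c2.png",cv2.resize(b,None,fx=1.8,fy=1.8))
for n,(r0,r1,c0,c1) in dict(top=(155,230,320,388),scene=(165,230,255,330)).items():
    W=cloud(n,np.load(f"pics/{n}0.npy"));I=dict(top=t,scene=s)[n]
    sl=np.s_[r0:r1,c0:c1];P=W[sl].reshape(-1,3);C=I[sl].reshape(-1,3).astype(int)
    hsv=cv2.cvtColor(I,cv2.COLOR_BGR2HSV)[sl].reshape(-1,3)
    print(n,np.percentile(P[:,2],[5,50,95,99,100]))
    for lo,hi in ((.135,.17),(.1,.125),(.085,.1),(.005,.02)):
        m=(P[:,2]>lo)&(P[:,2]<hi)
        if m.sum()>3:
            (c,wh,an)=cv2.minAreaRect(P[m][:,:2].astype(np.float32)*1000);print(lo,m.sum(),P[m].mean(0).round(4),np.round(c),np.round(wh),an)
E
```

```text
top [-0.00321997  0.00392401  0.10761201  0.15142411  1.35049621]
0.135 48 [ 0.5701 -0.1411  0.1519] [ 571. -142.] [11. 25.] 49.79251480102539
0.1 295 [ 0.5855 -0.1509  0.1093] [ 586. -151.] [48. 63.] 45.28125762939453
0.085 592 [ 0.5159 -0.0926  0.0896] [ 542. -112.] [ 53. 184.] 48.40244674682617
0.005 1049 [ 0.5581 -0.1105  0.0118] [ 551. -121.] [198. 215.] 88.77791595458984
scene [-0.00641125  0.00143118  0.10373562  0.14383648  1.26051682]
0.135 50 [ 0.5744 -0.1383  0.1461] [ 572. -140.] [18. 28.] 42.338314056396484
0.1 215 [ 0.5882 -0.144   0.1083] [ 587. -148.] [55. 61.] 51.10591506958008
0.085 289 [ 0.5381 -0.1031  0.0895] [ 542. -108.] [ 49. 184.] 49.8632698059082
0.005 934 [ 0.5695 -0.1091  0.0105] [ 515. -138.] [290. 213.] 11.693317413330078
```

View pics/c1.png

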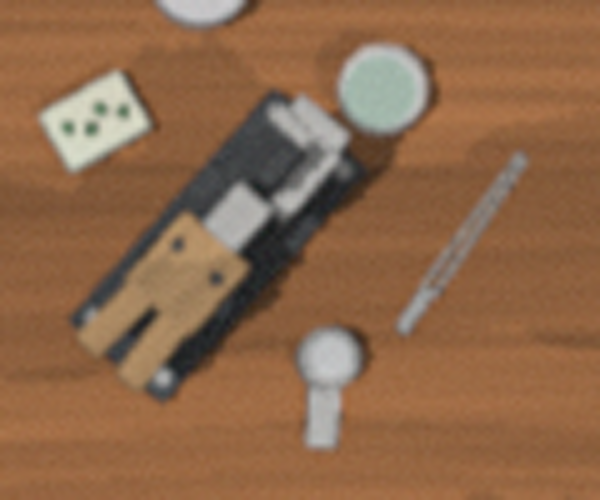

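View pics/c2.png

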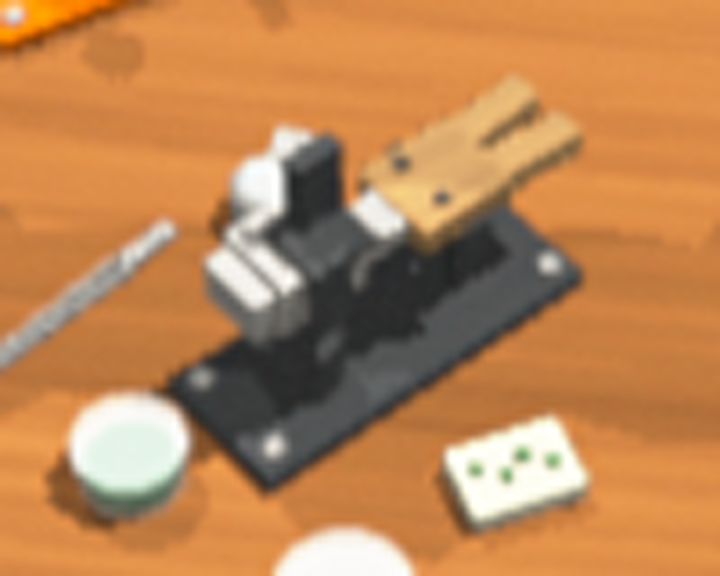

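The crop confirms the target: black base, steel housing, dark tab and pale pin, with the tab at about (0.571, -0.141), its top at 0.153 and yaw about -0.70. Next I'll work out the tool's yaw.

Run:
```python
from h import *
from scipy.spatial.transform import Rotation as R
M=R.from_rotvec(robot.read_state()["ee_rot"]).as_matrix();print(M.round(3));a=np.arctan2(M[1,0],M[0,0]);print(a,[(0.866+k*np.pi)-a for k in(-1,0,1)],robot.read_state()["joint_positions"][6])
print(vision.calibration("wrist"))
```

```text
[[ 0.36  -0.933 -0.001]
 [-0.933 -0.36   0.001]
 [-0.002  0.    -1.   ]]
-1.2029100425273043 [np.float64(-1.0726826110624887), np.float64(2.068910042527304), np.float64(5.210502696117097)] -0.07120294138663648
{'K': array([[309.70691629,   0.        , 323.7520522 ],
       [  0.        , 309.70691629, 199.49731131],
       [  0.        ,   0.        ,   1.        ]]), 'tool_from_camera': array([[ 9.99999658e-01,  8.16394297e-04, -1.34515880e-04,
         1.88613202e-04],
       [-7.30369521e-04,  9.47374698e-01,  3.20125988e-01,
        -8.38944503e-02],
       [ 3.88785972e-04, -3.20125780e-01,  9.47374970e-01,
        -1.45377276e-01],
       [ 0.00000000e+00,  0.00000000e+00,  0.00000000e+00,
         1.00000000e+00]])}
```

```bash
for i in 1 2 3 4 5; do python3 -m pendant '0.32 0.45 0 0.995;0.32 0.45 0 0.995;0.32 0.45 0 0.995;0.32 0.45 0 0.995;0.32 0.45 0 0.995' -1 45 | tail -1; done; python3 -m pendant '0.32 0.38 0 0.995;0 0 0 0;0 0 0 0'
```

```text
opening: 0.0882
opening: 0.0881
opening: 0.0882
opening: 0.0878
opening: 0.088
t: 2.9
tcp_pos: [0.5664, -0.1412, 0.2384]
ee_rot: [-2.851, -1.319, 0.001]
wrist_force: [-0.1, 0.3, -0.3]
opening: 0.0879
```

Above the tab now, so I'll take a near look with the wrist camera.

```bash
cat >> h.py <<'E'
from scipy.spatial.transform import Rotation as R
def wrist(name):
    s=robot.read_state();p,d=vision.camera("wrist");cv2.imwrite(name,p)
    c=vision.calibration("wrist");K=c["K"];v,u=np.indices(d.shape)
    x=(u-K[0,2])/K[0,0];y=(v-K[1,2])/K[1,1];th=np.hypot(x,y)+1e-9;k=np.tan(th)/th*d
    P=np.stack([x*k,y*k,d],-1);T=c["tool_from_camera"];P=P@T[:3,:3].T+T[:3,3]
    return p,d,P@R.from_rotvec(s["ee_rot"]).as_matrix().T+s["tcp_pos"],s
E
python3 - <<'E'
from h import *
p,d,W,s=wrist("pics/w1.png")
M=R.from_rotvec(s["ee_rot"]).as_matrix();print("toolx ang",np.arctan2(M[1,0],M[0,0]),s["tcp_pos"])
near=(np.hypot(W[...,0]-.57,W[...,1]+.141)<.06)&(d>0)
for lo,hi in ((.143,.158),(.1,.12),(.08,.097)):
    m=(W[...,2]>lo)&(W[...,2]<hi)&(near if lo>.1 else np.hypot(W[...,0]-.5,W[...,1]+.08)<.08)
    v,u=np.nonzero(m)
    if len(v)>3:print(lo,len(v),u.min(),u.max(),v.min(),v.max(),np.median(W[m][:,2]),[np.round(q,1) for q in cv2.minAreaRect(W[m][:,:2].astype(np.float32)*1000)])
E
```

```text
toolx ang 0.866591303629558 [ 0.56641074 -0.14121914  0.23844865]
0.143 491 322 337 190 222 0.15184412555520144 [array([ 571. , -138.7]), array([12.1, 25.7]), np.float64(49.6)]
0.1 14 322 332 179 180 0.10969560637522065 [array([ 560.5, -132. ]), array([9.1, 0.4]), np.float64(49.2)]
0.08 5106 300 361 48 173 0.08825172606944735 [array([516.4, -89.7]), array([ 59.4, 122.1]), np.float64(49.1)]
```

View pics/w1.png

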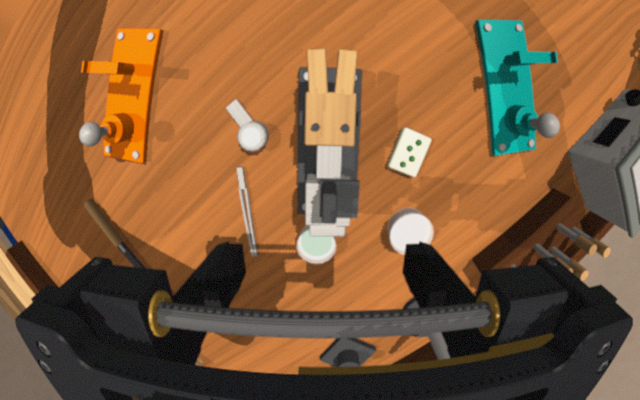

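The wrist picture shows the tab at (330,206), between steel strips, with the latch plate showing on its right, which is +y. Measured centre is (0.571, -0.1387) at yaw -0.705. I'll descend to TCP z of about 0.121 and close.

```bash
python3 -m pendant '0.12 0.06 -0.5 0;0 0 -0.6 0;0 0 -0.6 0;0 0 -0.6 0;0 0 -0.4 0'; python3 -m pendant '0 0 -0.24 0;0 0 0 0;0 0 0 0'; python3 -m pendant '0 0 0 0;0 0 0 0;0 0 0 0;0 0 0 0;0 0 0 0' 1 45;python3 -m pendant '0 0 0 0;0 0 0 0;0 0 0 0;0 0 0 0;0 0 0 0'
```

```text
t: 3.45
tcp_pos: [0.5699, -0.1404, 0.1291]
ee_rot: [-2.853, -1.315, 0.004]
wrist_force: [0.6, 0.5, -0.2]
opening: 0.0879
t: 3.75
tcp_pos: [0.5718, -0.1392, 0.1218]
ee_rot: [2.851, 1.318, 0.001]
wrist_force: [0.3, -0.2, 0.3]
opening: 0.0884
t: 4.25
tcp_pos: [0.5714, -0.139, 0.1213]
ee_rot: [2.851, 1.319, 0.0]
wrist_force: [-0.1, 0.6, -0.5]
opening: 0.0503
t: 4.75
tcp_pos: [0.5713, -0.139, 0.1211]
ee_rot: [2.851, 1.319, -0.0]
wrist_force: [1.9, 1.1, -0.6]
opening: 0.0117
```

Gripped, with the opening at 11.7 mm. Now pull along coupler +y, which is (0.648, 0.762) in the world.

```bash
python3 -m pendant '0.05 0.059 0 0;0.05 0.059 0 0;0.05 0.059 0 0;0 0 0 0;0 0 0 0';  python3 -m pendant '0.04 0.047 0 0;0.04 0.047 0 0;0 0 0 0;0 0 0 0;0 0 0 0'
```

```text
t: 5.25
tcp_pos: [0.577, -0.1326, 0.121]
ee_rot: [2.851, 1.318, -0.002]
wrist_force: [-3.0, -4.9, 1.7]
opening: 0.0116
t: 5.75
tcp_pos: [0.5798, -0.1294, 0.1209]
ee_rot: [2.851, 1.318, -0.003]
wrist_force: [-4.0, -5.1, 2.3]
opening: 0.0117
```

```bash
python3 -m pendant '0.03 0.035 0 0;0.03 0.035 0 0;0 0 0 0;0 0 0 0;0 0 0 0'
python3 - <<'E'
from h import *
p,d,W,s=wrist("pics/w2.png")
cv2.imwrite("pics/w2c.png",cv2.resize(p[40:260,240:430],None,fx=2.7,fy=2.7))
E
```

```text
t: 6.25
tcp_pos: [0.5819, -0.127, 0.1208]
ee_rot: [2.851, 1.317, -0.005]
wrist_force: [-4.3, -6.6, 2.9]
opening: 0.0117
```

View pics/w2c.png

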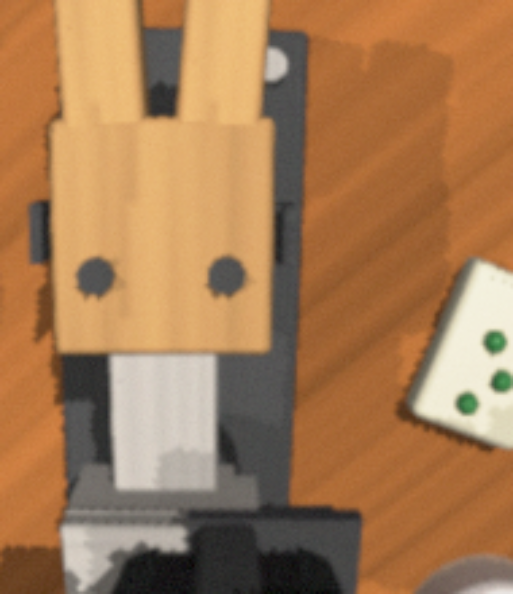

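```bash
python3 -m pendant '0.025 0.03 0 0;0 0 0 0;0 0 0 0;0 0 0 0'
```

```text
t: 6.7
tcp_pos: [0.5821, -0.1269, 0.1207]
ee_rot: [2.851, 1.316, -0.008]
wrist_force: [-5.9, -7.5, 3.4]
opening: 0.0111
```

The last 1.5 mm commanded moved the TCP only 0.2 mm and the force rose to 9.5 N, so the latch is at its stop. Lifting.

```bash
python3 -m pendant '0 0 0.1 0;0 0 0.15 0;0 0 0.15 0;0 0 0.15 0;0 0 0 0'; python3 -m pendant '0 0 0.2 0;0 0 0.2 0;0 0 0.2 0;0 0 0 0;0 0 0 0'
```

```text
t: 7.2
tcp_pos: [0.5821, -0.1247, 0.1427]
ee_rot: [-2.851, -1.317, 0.006]
wrist_force: [-6.4, -2.5, 6.5]
opening: 0.0114
t: 7.7
tcp_pos: [0.5842, -0.1237, 0.1673]
ee_rot: [2.851, 1.32, 0.001]
wrist_force: [0.3, 0.3, -4.0]
opening: 0.0116
```

Free of the ball, carrying about 4 N. Now raise the rest of the way and shift back so the coupler is over the mount, since it slid towards the tab.

```bash
python3 -m pendant '0 0 0.4 0;-0.08 -0.095 0.4 0;-0.08 -0.095 0.3 0;-0.08 -0.095 0.2 0;-0.08 -0.095 0.04 0'; python3 -m pendant '0 0 0 0;0 0 0 0;0 0 0 0;0 0 0 0;0 0 0 0'
python3 - <<'E'
from h import *
p,d,W,s=wrist("pics/w3.png");print(s["tcp_pos"],s["wrist_force"])
t,dt=vision.camera("top");sc,ds=vision.camera("scene")
im=np.hstack([cv2.resize(p[40:260,220:440],(400,400)),cv2.resize(sc[140:240,240:340],(400,400))]);cv2.imwrite("pics/c3.png",im)
m=(W[...,2]>.17)&(W[...,2]<.2)&(d>0)&(np.hypot(W[...,0]-.51,W[...,1]+.09)<.09)
Q=W[m];h=cv2.cvtColor(p,cv2.COLOR_BGR2HSV)[m];Q=Q[(h[:,1]>70)&(h[:,0]<25)]
print(len(Q),[np.round(q,1) for q in cv2.minAreaRect(Q[:,:2].astype(np.float32)*1000)])
A=np.c_[Q[:,:2],np.ones(len(Q))];f=np.linalg.lstsq(A,Q[:,2],rcond=None)[0];cx=np.array([np.cos(-.705),np.sin(-.705)]);cy=np.array([-cx[1],cx[0]])
print("slope x,y",f[:2]@cx,f[:2]@cy,"z med",np.median(Q[:,2]),"lateral y centre",(Q[:,:2]@cy).min(),(Q[:,:2]@cy).max(), "ball y",np.array([.5713,-.139])@cy)
E
```

```text
t: 8.2
tcp_pos: [0.5714, -0.1401, 0.2223]
ee_rot: [2.85, 1.318, 0.003]
wrist_force: [0.6, 0.5, -3.9]
opening: 0.0116
t: 8.7
tcp_pos: [0.5711, -0.139, 0.2204]
ee_rot: [-2.851, -1.319, 0.0]
wrist_force: [-0.2, -0.8, -4.5]
opening: 0.0117
[ 0.57107358 -0.1389958   0.22039989] [-0.17760472 -0.80489495 -4.48496959]
11337 [array([522.4, -96. ]), array([ 50.6, 138.5]), np.float64(51.1)]
slope x,y -0.004490792415977917 -0.003269446436278075 z med 0.18784294063898332 lateral y centre 0.2404387652187076 0.2924742376158103 ball y 0.2643577211187658
```

View pics/c3.png

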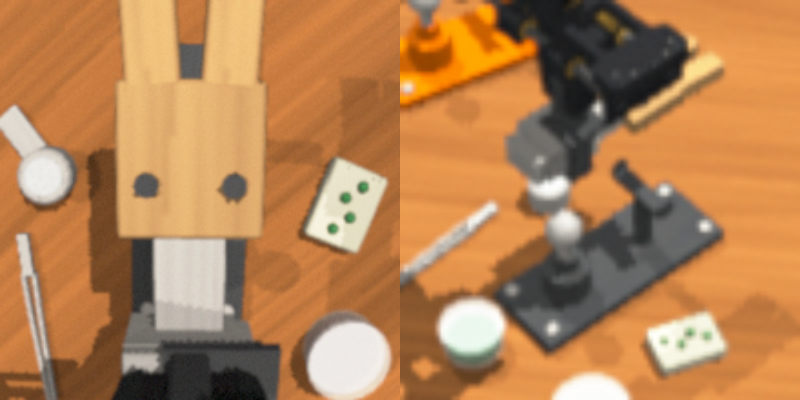

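The pictures show the coupler hanging over the bare ball with the pin level: slopes under 0.5%, raised about 99 mm, and 2 mm off the mount's axis. The neighbours appear untouched. Handing in.

```bash
python3 -c "
from workcell import robot
print(robot.close_job())"
```

```text
the job is handed in; nothing more can be done
None
```

The coupler with its wooden pin is off the ball mount, and the gripper is holding it about 10 cm above where it sat. I handed the job in at about 8.9 s of the 35 s allowed.

- **Latch:** I gripped the tab and pulled it sideways about 16 mm, side play included. The last 1.5 mm commanded moved it only 0.2 mm and the force rose to 9.5 N, so I took that as the stop.
- **Lift:** I lifted the coupler clear of the ball. I then moved back about 20 mm, mostly to make up for its slide toward the tab.
- **Last checks:**
  - Height: the tool is 99 mm above the grasp height, and the pin is at 0.188 m (it was at 0.089 m).
  - Level: the pin's slope is under 0.5%.
  - Position: the pin's centreline is about 2 mm from the mount's axis.
  - Grip: the opening is steady at 11.7 mm, and the wrist carries about 4.5 N.
- **Surroundings:** the stone box, loupe, tweezers and both jars looked undisturbed in the last pictures. I judged that by eye and did not measure it. The hammer and file were outside those crops.

No check failed. The pin's measured yaw differed from the first estimate by about 1.5°, which is about the accuracy of the measurement.

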